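# Lock the setting of a gas regulator with its jam nut

### The job

Turn the regulator's T-bar to its setting, in line over the middle of the two-eared pocket, and drop the saddle-shaped keeper over it, fully down into the pocket, so that the screw is held. Then swing the jam nut's handle clockwise (seen from above) until it is fully tight, lift the keeper off again and leave it standing upright in the grey tray, with the T-bar still at its setting and the nut still tight. Leave the other things on the bench where they are.

Things in the scene. Friction and masses are not known exactly. Their poses are not given: they have to be found in the camera images.
- regulator: Fixed gas regulator on a white base plate 220 x 220 x 10 mm. Origin on the bench (underside of the plate) below the vertical axis of the adjusting screw, z up; it stands at a yaw within 0.3 rad. Its +y side carries the pocket (two upright aluminium ears), its -x side is where the jam nut's handle swings. On the +x side of the plate a steel block with a small gauge lies up to 62 mm high.
- screw (a joint): Angle of the adjusting screw in the regulator's frame, rad, positive counterclockwise from above, stops at -1.3 and 0.3. 0 is the setting: the T-bar then lies along the regulator's y axis, one arm right over the pocket. It starts 0.5 to 1.2 rad clockwise of it (negative). Friction 0.12 N m; it stays where it is left. It does not rise as it turns. The jam nut rides on it and turns with it.
- tbar (a point): Centre of the T-bar on top of the screw, on the screw's axis, 108 mm above the bench. The steel bar is 150 mm long, 14 mm wide and 16 mm high (its top 116 mm, its underside 100 mm above the bench), the point is at mid-height. The frame's y axis runs along the bar, z up. Beneath the bar's middle is a hub of 28 mm diameter.
- jam_nut (a joint): Turn of the jam nut relative to the screw, rad, growing clockwise from above (tightening): 0 to 0.35 at the start, 1.3 is fully tight (a firm stop); more than 1.2 counts as tight. Friction 0.24 N m, more than the screw's own: if the screw is not held, it simply turns along with the nut and the nut does not tighten.
- nut_pin (a point): Top centre of the upright round steel pin at the end of the jam nut's handle: 16 mm diameter, standing free from 76 mm up to 136 mm above the bench. The pin is 90 mm from the screw's axis. With the screw at 0 its direction from the axis, in the regulator's frame counterclockwise from +x, is 235 degrees less the nut's turn (so about 161 degrees when tight); the handle's bar is 12 mm thick at 70 mm above the bench.
- pocket (a point): Centre of the pocket's floor, at (0, 52, 60) mm in the regulator's frame and with its axes: where the keeper's underside rests when fully down. A channel 39 mm wide (x), open to +-y, between two ears 50 mm long (y), 8 mm thick, rounded tops 94 mm above the bench. With the keeper in, the T-bar has about 0.1 rad of play either way; tightening takes it up clockwise.
- keeper: Loose aluminium saddle, 0.26 kg (may vary by 30 %), standing on its two legs: 36 mm wide (x), 50 mm long (y), 110 mm tall. Origin at the centre of its underside, z up. A slot 19 mm wide runs through it along y between the legs (each 8.5 mm thick, round at the foot), from the underside up to 57 mm; then a solid slab up to 69 mm; on top a grip rib 14 mm thick (x), 46 mm long (y), from 69 to 110 mm. Either way round fits. In the pocket its y lies along the regulator's y.
- tray: Fixed shallow grey open tray, outside 140 (x) x 170 (y) x 30 mm high, walls and floor 4 mm, empty. Origin at the centre of its underside, z up. It and the keeper stand on opposite sides of the regulator, either way round.
- funnel: Bystander, to be left alone: white plastic funnel 104 mm across, upside down on its wide mouth, 115 mm tall.
- spanner: Bystander, to be left alone: steel open-ended spanner 180 mm long, lying flat.
- jar: Bystander, to be left alone: jar 72 mm across, 100 mm tall, with a lid.
- union: Bystander, to be left alone: brass pipe union 75 mm long and 31 mm high, lying.
- sample_box: Bystander, to be left alone: cardboard box 90 x 120 x 50 mm.
- beaker: Bystander, to be left alone: glass beaker 66 mm across, 85 mm tall.
- screwdriver: Bystander, to be left alone: screwdriver 190 mm long, lying flat.
Not all that is in view belongs to the job. There is more than one size of the tray; the job needs the larger. Several things look just like the keeper: the one meant starts farthest to the robot's right.

How it is judged:
By the outcome, as a careful person would: the job done as asked, in the order asked, and still so for the second after the job is handed in, with the robot touching nothing.
It also fails if it takes over 72 s, if anything falls off the work surface, if the arm or the gripper's body presses on something with over 40 N, if the wrist force passes 120 N, or if a joint passes its speed limit or range.

### The arm

A 6-joint arm with a two-finger parallel gripper is mounted at the origin on the work surface. World frame = base frame: x ahead of the robot, y to its left, z up, the work surface at z = 0. Lengths are in m, angles in rad, forces in N, time in s.
With the tool pointing down it reaches from about 0.225 to 0.875 m from the base axis. Payload 3.4 kg.
Tool frame: the origin (TCP) lies at the very end of the fingers, on their centre line; the grasp point (between the pads) lies 19 mm behind it; z points along the fingers, y is the line along which they close (so a half turn about z gives the same grasp; the last joint's range is limited). The gripper opens to 85 mm and grips with 20 to 120 N. Pads are 22 mm wide; open, the fingers measure 114 mm over their backs; the gripper's body (76 mm by 85 mm) begins 54 mm behind the grasp point. The pads swing forward as they close: fully open they stand 13 mm farther back than shut.
Start: joints at [1.045, 0.276, 1.505, -0, 1.361, -0.121], TCP at [0.226, 0.529, 0.231] pointing down, gripper open.
Joint ranges: [-2.89, 2.89], [-0.75, 2.08], [0.22, 2.7], [-1.18, 4.32], [0.11, 2.71], [-2.7, 2.7]. Speed limits (rad/s): [2.57, 2.57, 3.14, 3.14, 3.14, 3.14].

### API

Orientations are given as a unit quaternion [w, x, y, z].
In Python, from rig import get_state, optics, sign_off gives the robot as it stands.
- The arm moves only by the tool send_rows, never from a script. Its argument "increments" is a list of rows, each an object with "gripper": the gripper's target within -1 to 1 (shut at 1, half-way at 0, fully open at -1); "linear": the shift along the world's x, y, z in m, a list of three; "delta_rot": the turn, a rotation vector about the world's x, y, z in rad, a list of three. In form: [{"gripper": gripper, "linear": [dx, dy, dz], "delta_rot": [rx, ry, rz]}, ...]. A call has 1 to 8 rows; each row is the pose to reach, as a shift and turn from the pose commanded when the call began; what a row does not reach only later rows make up. A row lasts 1/10 s, in which the tool goes at most 50 mm and 8.59 degrees, less where a joint would pass 70% of its speed; a pose out of reach is approached as far as the arm can. A call with a gripper value outside its range is refused whole. The fingers move at their own pace and stop on an object; "newtons" is the grip in N (left out, the last holds). Time passes only in rows, so rows that repeat a pose let the fingers close. It gives the time, the measured TCP pose, the force, the opening and the grip force at its end, in the units of the state.
- get_state(): the state, without advancing time (a new reading comes with each control period).
- optics.get_image(name): name is "side" or "top"; returns a dict with "pixels" (400x640x3 uint8, blue, green, red), "K" (3x3 intrinsics, pixels), "rvec" (rotation vector, rad) and "tvec" (3), from world to camera coordinates, as OpenCV has them. Camera axes: x right, y down, z forward; pixel columns grow to the right and rows downward; lengths in m; the calibration is good to about 2 mm. A picture is of the moment at which its call begins. There is no depth.
- sign_off(): hands the job in; it is judged then, once.
The state is a dict: "clock": time; "qpos": joint angles; "qd": joint speeds; "effort": joint torques, N m; "position": TCP position; "ee_rot": TCP orientation; "contact_force": force on the tool from outside, world axes, zero at the start; "moment": the same for the moment, N m; "width": finger opening in m; "gripper_force": force on a finger pad.
Only numpy, scipy, OpenCV 4.12 (cv2) and the standard library are available. Lean on these libraries where they do the work, as an engineer would, in place of code of your own. Each camera call takes 0.05 s, during which the arm holds its last target. There are 200 camera calls.

## Working session

There is one attempt and no reset: what is moved stays moved. The work goes in short steps, Python scripts to look and compute and a tool call to move; the robot and the scene stay as the last step left them, time stands still between calls to the robot, and variables do not carry over. Pictures are saved under pics/ and viewed, at most 10 in all, crops included, and the job is handed in when it is done.

Besides the shell and the picture viewer there is one more tool, called as name(argument=value, ...), one argument or row to a line, values as JSON. send_rows: Moves the arm, as the interface text tells. Its arguments: {"type":"object","properties":{"increments":{"type":"array"},"newtons":{"type":"number"}},"required":["increments"]}

```bash
mkdir -p pics; cat > h.py <<'E'
import numpy as np, cv2
from rig import get_state, optics, sign_off
def grab(n):
    d=optics.get_image(n); np.savez(f'{n}.npz',**{k:np.asarray(d[k]) for k in('pixels','K','rvec','tvec')}); return d
def load(n): return np.load(f'{n}.npz')
def ray(d,u,v):
    R=cv2.Rodrigues(np.array(d['rvec'],float))[0]; t=np.array(d['tvec'],float).ravel()
    p=np.linalg.inv(np.array(d['K']))@[u,v,1.]
    return -R.T@t, R.T@p/np.linalg.norm(p)
def plane(d,u,v,z):
    c,r=ray(d,u,v); return c+r*(z-c[2])/r[2]
def tri(d1,p1,d2,p2):
    c1,r1=ray(d1,*p1); c2,r2=ray(d2,*p2)
    s=np.linalg.lstsq(np.c_[r1,-r2],c2-c1,rcond=None)[0]
    a,b=c1+s[0]*r1,c2+s[1]*r2
    return (a+b)/2,np.linalg.norm(a-b)
def proj(d,P):
    return cv2.projectPoints(np.array(P,float).reshape(-1,1,3),np.array(d['rvec'],float),np.array(d['tvec'],float),np.array(d['K'],float),None)[0].reshape(-1,2)
E
python3 - <<'E'
from h import *
for n in('top','side'):
    d=grab(n); cv2.imwrite(f'pics/{n}0.png',cv2.resize(np.array(d['pixels']),(800,500),interpolation=cv2.INTER_CUBIC)); print(n,ray(d,320,200),np.array(d['K'])[0,0])
    print(proj(d,[[0,0,0],[.5,0,0],[.5,.3,0],[.5,-.3,0]]).round())
print(get_state())
E
```

```text
top (array([3.60273855e-01, 4.11975327e-04, 1.08972719e+00]), array([ 0.1362654 ,  0.01293013, -0.99058798])) 364.8511000959388
[[328. 381.]
 [325. 203.]
 [226. 205.]
 [425. 201.]]
side (array([ 0.06997471, -0.55389656,  0.78100658]), array([ 0.4655979 ,  0.56299613, -0.68282791])) 382.99646637713
[[128. 347.]
 [312. 234.]
 [253. 179.]
 [395. 309.]]
{'clock': 0.1, 'qpos': array([ 1.04502036e+00,  2.76526782e-01,  1.50595732e+00, -2.04831076e-05,
        1.36069256e+00, -1.20994031e-01]), 'qd': array([ 0.00099017, -0.00104898, -0.00363112,  0.00120531, -0.00062988,
       -0.0009663 ]), 'effort': array([ 2.11316445e-03, -4.17698514e+01, -2.46406531e+01, -4.84715338e-05,
        5.78864798e-03, -3.49675122e-05]), 'position': array([0.22622968, 0.52814285, 0.23054865]), 'ee_rot': array([-2.42186113e-04,  2.01009904e-01,  9.79588889e-01, -7.54133845e-04]), 'contact_force': array([-0.29993443,  0.60787823,  0.20620666]), 'moment': array([ 0.00045725,  0.00664219, -0.02735779]), 'gripper_force': 0.0, 'width': 0.08514648933376537}
```

View pics/top0.png

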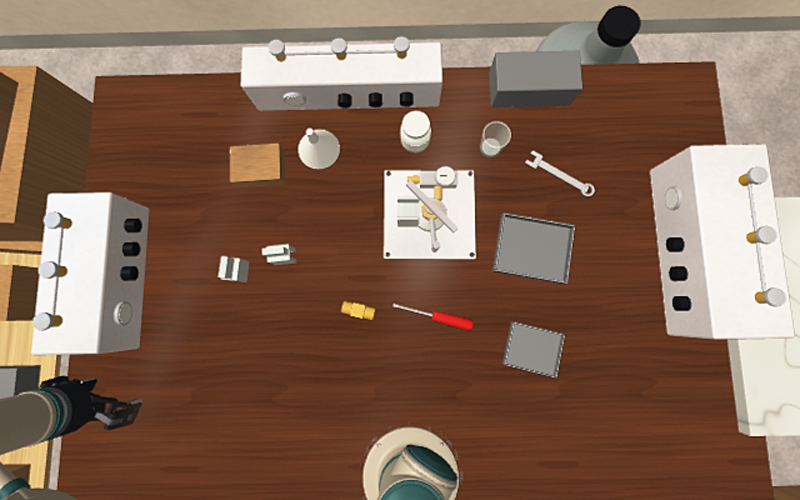

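View pics/side0.png

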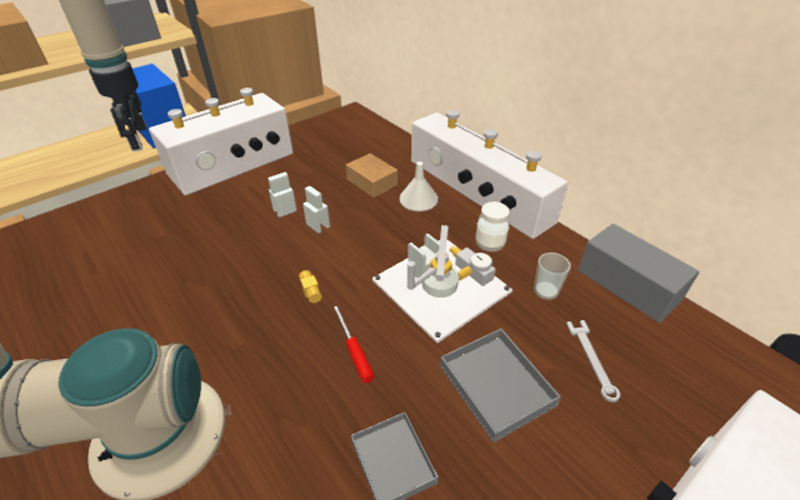

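Top view (800x500): T-bar runs (410,182)–(455,230), pocket ears at about (408,212), nut pin at (434,246), and the large tray at (534,248). The small tray at (534,349) isn't the one to use.
Keeper look-alikes are A (233,269) and B (279,254). The pocket ears at (408,212) are similarly coloured. The robot's right is image right, so the keeper should be B. I'll check that in a close crop.

```bash
python3 - <<'E'
from h import *
t,s=load('top'),load('side')
c=lambda d,x,y,w,h,W,H:cv2.resize(d['pixels'][y:y+h,x:x+w],(W,H),interpolation=cv2.INTER_CUBIC)
a=np.hstack([c(t,170,185,80,60,400,300),c(s,210,130,80,60,400,300)])
b=np.hstack([c(t,300,130,90,80,338,300),c(s,290,170,123,80,462,300)])
cv2.imwrite('pics/crop1.png',np.vstack([a,b]))
E
```

```text
(no output)
```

View pics/crop1.png

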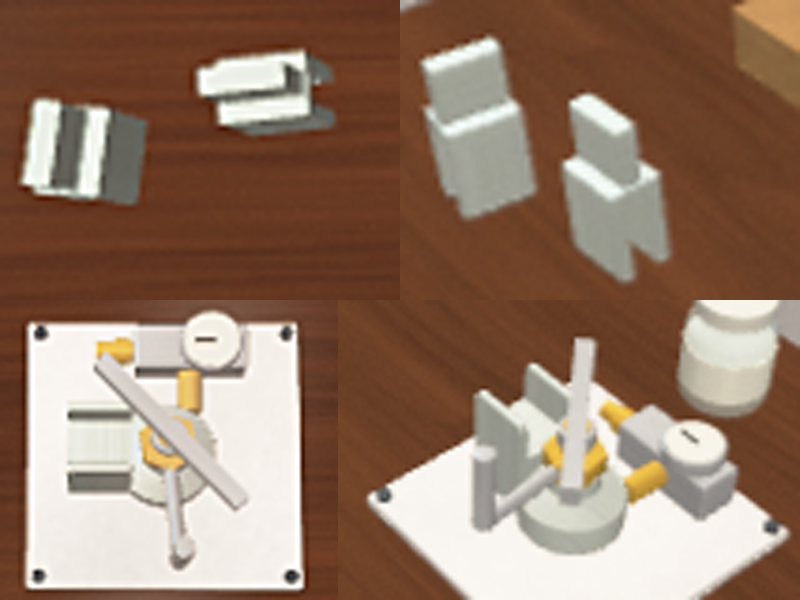

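The crops show both A and B standing upright. B, the one farther right, has its rib running almost along world y, with the rib top at about top px (218.6,200.8). In the lower crops, the T-bar is about 45° clockwise of the pocket, and the pin is at about top px (348.7,196.4).

```bash
cat > reg.py <<'E'
from h import *
def dots(d,z=.010):
    # four dark corner screws of the plate, refined by centroid
    g=cv2.cvtColor(np.array(d['pixels']),cv2.COLOR_BGR2GRAY).astype(float)
    return g
E
python3 - <<'E'
from h import *
t,s=load('top'),load('side')
def dot(d,guess):
    g=cv2.cvtColor(d['pixels'],cv2.COLOR_BGR2GRAY).astype(float)
    out=[]
    for u,v in guess:
        u,v=int(round(u)),int(round(v)); w=g[v-3:v+4,u-3:u+4]; 
        k=np.clip(150-w,0,None); 
        # keep only dark blob connected to its min
        m=(w<150).astype(np.uint8); n,l=cv2.connectedComponents(m); iy,ix=np.unravel_index(np.argmin(w+20*np.hypot(*(np.mgrid[-3:4,-3:4]))),w.shape)
        k=k*(l==l[iy,ix]); yy,xx=np.mgrid[v-3:v+4,u-3:u+4]
        out.append(((k*xx).sum()/k.sum(),(k*yy).sum()/k.sum()))
    return np.array(out)
T=lambda u,v:(300+u/3.756,130+(v-300)/3.75)
S=lambda u,v:(290+(u-338)/3.756,170+(v-300)/3.75)
pt=dot(t,[T(40,333),T(286,333),T(291,576),T(38,576)])
W=np.array([plane(t,*p,.011) for p in pt]); print('dots',W.round(4)); o=W.mean(0); 
L=(W[0]+W[3]-W[1]-W[2])/2; U=(W[0]+W[1]-W[2]-W[3])/2
print('o',o,'yaw',np.arctan2(-L[0],L[1]),np.arctan2(U[1],U[0]),np.linalg.norm(L),np.linalg.norm(U))
ps=dot(s,[S(384,495),S(772,526)])
print('side dots', [plane(s,*p,.011).round(4) for p in ps])
for i,j in((3,0),(2,1)):print(tri(t,pt[i],s,ps[0]), tri(t,pt[0],s,ps[0])) if i==3 else print(tri(t,pt[1],s,ps[1]),tri(t,pt[2],s,ps[1]))
A=lambda u,v:(170+u/5,185+v/5)
B=lambda u,v:(210+(u-400)/5,130+v/5)
kt=[A(*p) for p in((199,70),(285,62),(288,88),(203,97))]
ks=[B(*p) for p in((571,99),(600,93),(638,124),(608,135))]
print('keeper rib', np.array([plane(t,*p,.11) for p in kt]).round(4)); print(np.array([plane(s,*p,.11) for p in ks]).round(4))
print(tri(t,np.mean(kt,0),s,np.mean(ks,0)))
e1,e2,pin=T(105,362),T(240,500),T(183,549)
print('bar',plane(t,*e1,.116),plane(t,*e2,.116),'pin',plane(t,*pin,.136))
print('pin tri',tri(t,pin,s,S(485,456)))
print('bar end tri', tri(t,e1,s,S(584,342)),tri(t,e2,s,S(571,490)))
# tray corners in side/top full view (800x500 coords)
k=.8
print('tray',[plane(t,u*k,v*k,.03).round(3) for u,v in((502,214),(575,223),(568,283),(494,272))])
print('tray side',[plane(s,u*k,v*k,.03).round(3) for u,v in((442,361),(500,331),(559,385),(494,437))])
E
```

```text
dots [[ 0.7005  0.0409  0.011 ]
 [ 0.695  -0.1592  0.011 ]
 [ 0.4959 -0.1551  0.011 ]
 [ 0.5006  0.0453  0.011 ]]
o [ 0.59799009 -0.05704159  0.011     ] yaw -0.02545223299965749 -0.021596923836064135 0.2003127711557982 0.19960175833865126
side dots [array([0.5007, 0.0498, 0.011 ]), array([ 0.7026, -0.1584,  0.011 ])]
(array([0.49901632, 0.04563843, 0.01578719]), np.float64(0.0021303576981917273)) (array([ 0.61851786,  0.06879562, -0.02277993]), np.float64(0.18516145787938293))
(array([ 0.69559174, -0.16009879,  0.01635258]), np.float64(0.005243677076563096)) (array([ 0.52762138, -0.18726697,  0.1524362 ]), np.float64(0.1419065636198262))
keeper rib [[0.5038 0.3133 0.11  ]
 [0.5072 0.2663 0.11  ]
 [0.4929 0.2644 0.11  ]
 [0.4889 0.3106 0.11  ]]
[[0.4941 0.3135 0.11  ]
 [0.5107 0.3077 0.11  ]
 [0.5111 0.2667 0.11  ]
 [0.4918 0.2688 0.11  ]]
(array([0.49932554, 0.28738892, 0.11182977]), np.float64(0.0031588360335816383))
bar [ 0.64249955 -0.01144337  0.116     ] [ 0.537402   -0.10656611  0.116     ] pin [ 0.49954908 -0.06310923  0.136     ]
pin tri (array([ 0.50135199, -0.06416199,  0.13270329]), np.float64(0.003085658651287169))
bar end tri (array([ 0.64197825, -0.01145475,  0.11799104]), np.float64(0.00012847320451039697)) (array([ 0.53879377, -0.10743866,  0.11119381]), np.float64(0.001216257053412213))
tray [array([ 0.587, -0.229,  0.03 ]), array([ 0.562, -0.399,  0.03 ]), array([ 0.422, -0.372,  0.03 ]), array([ 0.45 , -0.203,  0.03 ])]
tray side [array([ 0.45 , -0.214,  0.03 ]), array([ 0.584, -0.237,  0.03 ]), array([ 0.574, -0.382,  0.03 ]), array([ 0.416, -0.373,  0.03 ])]
```

```bash
python3 - <<'E'
from h import *
t=load('top')
cv2.imwrite('pics/crop2.png',cv2.resize(t['pixels'][141:201,305:385],(800,600),interpolation=cv2.INTER_CUBIC))
o=np.array([.598,-.057]);y=-.0235;R=np.array([[np.cos(y),-np.sin(y)],[np.sin(y),np.cos(y)]])
for nm,P in dict(axis116=(0,0,.116),earsin=(0,52,.094),floor=(0,52,.06),eL=(-19.5,77,.094),eL2=(-19.5,27,.094),eR=(19.5,77,.094)).items():
    w=o+R@np.array(P[:2])/1000*(1 if nm!='axis116' else 0); print(nm,(proj(t,[[*w,P[2]]])[0]-[305,141])*10+4.5)
E
```

```text
axis116 [403.99645065 213.65815234]
earsin [213.87107828 232.09197131]
floor [213.80266986 259.63717105]
eL [124.04473648 300.06586066]
eL2 [303.31572479 300.4866855 ]
eR [125.02805271 164.1572924 ]
```

View pics/crop2.png

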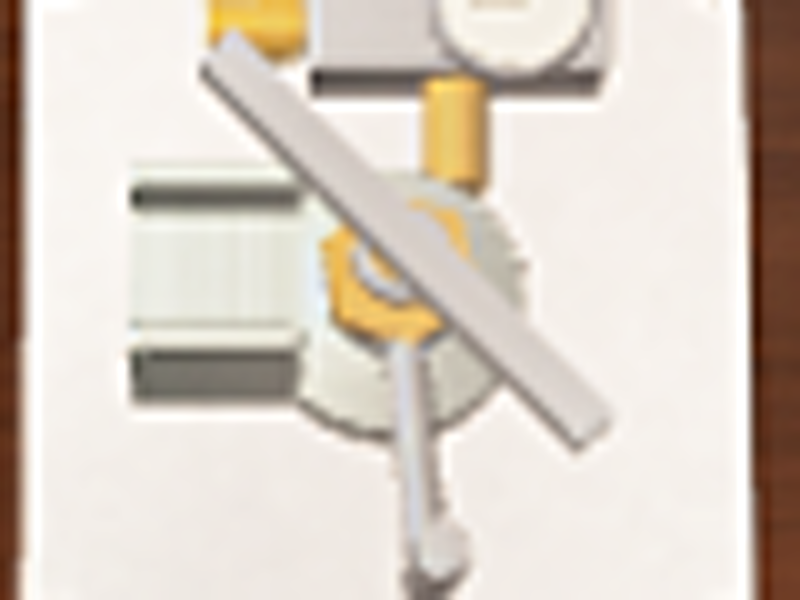

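Ears' inner edges are at crop rows 183 and 325, so the gap is 38.8 mm, which matches 39. The bar's ends are at (222,50) and (590,428), and the ears' centre row is 254. All of these sit about 6 mm nearer in x than the plate centre predicts, so I'll check the height effect.

```bash
python3 - <<'E'
from h import *
t,s=load('top'),load('side')
C=lambda u,v:(305+(u-4.5)/10,141+(v-4.5)/10)
print('ear base outer',plane(t,*C(215,402),.01),'ear top outer',plane(t,*C(215,347),.094))
print('ears mid',plane(t,*C(215,254),.094))
print('bar',plane(t,*C(222,50),.116),plane(t,*C(590,428),.116))
print('pin',plane(t,*C(445,550),.136))
# side crop for checking ears
cv2.imwrite('pics/crop3.png',cv2.resize(s['pixels'][172:238,310:398],(800,600),interpolation=cv2.INTER_CUBIC))
E
```

```text
ear base outer [ 0.56692685 -0.00474803  0.01      ] ear top outer [ 0.56642696 -0.00466336  0.094     ]
ears mid [ 0.59293823 -0.00520245  0.094     ]
bar [ 0.64537432 -0.00817997  0.116     ] [ 0.53737548 -0.10562435  0.116     ]
pin [ 0.50179914 -0.06404223  0.136     ]
```

View pics/crop3.png

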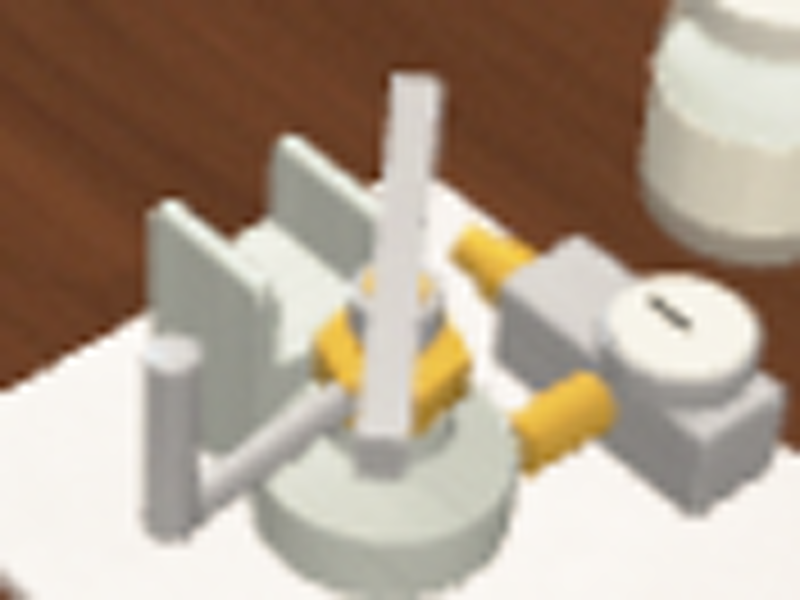

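Ear base and ear top agree on x=0.5667, so the axis is at about (0.5925,−0.057). The bar midpoint and the pin distance (91 mm) agree with that. The plate is just offset. Regulator yaw is −0.024 and the screw is at about −0.81. The side crop shows the ears and pin free.
I'll grip the +y arm of the bar at 55 mm radius with the fingertips above the ears, then swing it.

send_rows(
  increments=[
    {"gripper": -0.3, "linear": [0.407, -0.548, 0], "delta_rot": [0, 0, -2.013]},
    {"gripper": -0.3, "linear": [0.407, -0.548, 0], "delta_rot": [0, 0, -2.013]},
    {"gripper": -0.3, "linear": [0.407, -0.548, 0], "delta_rot": [0, 0, -2.013]},
    {"gripper": -0.3, "linear": [0.407, -0.548, 0], "delta_rot": [0, 0, -2.013]},
    {"gripper": -0.3, "linear": [0.407, -0.548, 0], "delta_rot": [0, 0, -2.013]},
    {"gripper": -0.3, "linear": [0.407, -0.548, 0], "delta_rot": [0, 0, -2.013]},
    {"gripper": -0.3, "linear": [0.407, -0.548, 0], "delta_rot": [0, 0, -2.013]},
    {"gripper": -0.3, "linear": [0.407, -0.548, 0], "delta_rot": [0, 0, -2.013]},
  ],
  newtons=30,
)

```text
clock: 0.9
position: [0.4656, 0.2056, 0.2311]
ee_rot: [-0.0, 0.721, 0.693, -0.0]
contact_force: [1.0, 0.2, 0.1]
width: 0.0554
gripper_force: 0.0
```

send_rows(
  increments=[
    {"gripper": -0.3, "linear": [0.168, -0.226, 0], "delta_rot": [0, 0, -0.806]},
    {"gripper": -0.3, "linear": [0.168, -0.226, 0], "delta_rot": [0, 0, -0.806]},
    {"gripper": -0.3, "linear": [0.168, -0.226, 0], "delta_rot": [0, 0, -0.806]},
    {"gripper": -0.3, "linear": [0.168, -0.226, 0], "delta_rot": [0, 0, -0.806]},
    {"gripper": -0.3, "linear": [0.168, -0.226, 0], "delta_rot": [0, 0, -0.806]},
    {"gripper": -0.3, "linear": [0.168, -0.226, 0], "delta_rot": [0, 0, -0.806]},
    {"gripper": -0.3, "linear": [0.168, -0.226, 0], "delta_rot": [0, 0, -0.806]},
    {"gripper": -0.3, "linear": [0.168, -0.226, 0], "delta_rot": [0, 0, -0.806]},
  ],
)

```text
clock: 1.7
position: [0.6326, -0.019, 0.2303]
ee_rot: [-0.001, 0.934, 0.357, -0.001]
contact_force: [-0.2, 0.8, -0.2]
width: 0.0554
gripper_force: 0.0
```

```bash
python3 - <<'E'
from h import *
s=get_state();print(s['position'],s['ee_rot'],s['qpos'])
E
```

```text
[ 0.63261948 -0.01898285  0.2302596 ] [-8.16133716e-04  9.34159286e-01  3.56854229e-01 -9.06002091e-04] [-1.40191553e-01  3.65278627e-01  1.37409652e+00  5.59351198e-04
  1.40459311e+00  7.00714548e-01]
```

send_rows(
  increments=[
    {"gripper": -0.3, "linear": [0.001, -0.001, -0.05], "delta_rot": [0, 0, 0]},
    {"gripper": -0.3, "linear": [0.001, -0.001, -0.09], "delta_rot": [0, 0, 0]},
    {"gripper": -0.3, "linear": [0.001, -0.001, -0.115], "delta_rot": [0, 0, 0]},
    {"gripper": -0.3, "linear": [0.001, -0.001, -0.131], "delta_rot": [0, 0, 0]},
    {"gripper": 1, "linear": [0.001, -0.001, -0.131], "delta_rot": [0, 0, 0]},
    {"gripper": 1, "linear": [0.001, -0.001, -0.131], "delta_rot": [0, 0, 0]},
    {"gripper": 1, "linear": [0.001, -0.001, -0.131], "delta_rot": [0, 0, 0]},
    {"gripper": 1, "linear": [0.001, -0.001, -0.131], "delta_rot": [0, 0, 0]},
  ],
)

```text
clock: 2.5
position: [0.6351, -0.0194, 0.102]
ee_rot: [0.001, 0.934, 0.358, 0.002]
contact_force: [0.5, 0.2, 1.2]
width: 0.0133
gripper_force: 33.3
```

```bash
python3 - <<'E'
from h import *
s=get_state();print(s['position'],s['ee_rot'],s['contact_force'],s['width'],s['gripper_force'])
E
```

```text
[ 0.63509228 -0.01940249  0.10202548] [8.80175183e-04 9.33830611e-01 3.57711063e-01 1.55235377e-03] [0.45263232 0.24607987 1.15766539] 0.013278010605692753 33.32106649875641
```

send_rows(
  increments=[
    {"gripper": 1, "linear": [-0.004, 0.0042, 0], "delta_rot": [0, 0, 0.1025]},
    {"gripper": 1, "linear": [-0.0085, 0.0079, 0], "delta_rot": [0, 0, 0.205]},
    {"gripper": 1, "linear": [-0.0133, 0.0111, 0], "delta_rot": [0, 0, 0.3075]},
    {"gripper": 1, "linear": [-0.0185, 0.0139, 0], "delta_rot": [0, 0, 0.41]},
    {"gripper": 1, "linear": [-0.0239, 0.0161, 0], "delta_rot": [0, 0, 0.5125]},
    {"gripper": 1, "linear": [-0.0294, 0.0177, 0], "delta_rot": [0, 0, 0.615]},
    {"gripper": 1, "linear": [-0.0352, 0.0187, 0], "delta_rot": [0, 0, 0.7175]},
    {"gripper": 1, "linear": [-0.041, 0.0192, 0], "delta_rot": [0, 0, 0.82]},
  ],
)

```text
clock: 3.3
position: [0.5939, -0.001, 0.102]
ee_rot: [0.002, 0.713, 0.701, 0.001]
contact_force: [1.0, -2.0, 1.5]
width: 0.0129
gripper_force: 33.3
```

send_rows(
  increments=[
    {"gripper": 1, "linear": [0, 0, 0], "delta_rot": [0, 0, 0]},
    {"gripper": 1, "linear": [0, 0, 0], "delta_rot": [0, 0, 0]},
  ],
)

```text
clock: 3.5
position: [0.594, -0.001, 0.102]
ee_rot: [0.001, 0.715, 0.699, 0.001]
contact_force: [-0.6, -1.7, 6.1]
width: 0.013
gripper_force: 34.0
```

```bash
python3 - <<'E'
from h import *
s=get_state();print(s['position'],s['ee_rot'],s['contact_force'],s['moment'],s['width'],s['gripper_force'])
E
```

```text
[ 0.59398476 -0.00096337  0.10197157] [1.42804873e-03 7.14806975e-01 6.99320061e-01 6.32726807e-04] [-0.60039722 -1.71292058  6.07296646] [-0.35988559  0.17533847  0.10858523] 0.01297579272946679 33.95408570766449
```

send_rows(
  increments=[
    {"gripper": -0.3, "linear": [0, 0, 0], "delta_rot": [0, 0, 0]},
    {"gripper": -0.3, "linear": [0, 0, 0], "delta_rot": [0, 0, 0]},
    {"gripper": -0.3, "linear": [0, 0, 0], "delta_rot": [0, 0, 0]},
    {"gripper": -0.3, "linear": [0, 0, 0.05], "delta_rot": [0, 0, 0]},
    {"gripper": -0.3, "linear": [0, 0, 0.1], "delta_rot": [0, 0, 0]},
    {"gripper": -0.3, "linear": [-0.02, 0.05, 0.1], "delta_rot": [0, 0, 0.05]},
    {"gripper": -0.3, "linear": [-0.04, 0.1, 0.1], "delta_rot": [0, 0, 0.1]},
    {"gripper": -0.3, "linear": [-0.06, 0.14, 0.1], "delta_rot": [0, 0, 0.102]},
  ],
)

```text
clock: 4.3
position: [0.5337, 0.1389, 0.2005]
ee_rot: [-0.0, 0.678, 0.735, 0.001]
contact_force: [1.3, 0.5, -0.1]
width: 0.0558
gripper_force: 0.0
```

send_rows(
  increments=[
    {"gripper": -0.3, "linear": [-0.02, 0.05, 0], "delta_rot": [0, 0, 0]},
    {"gripper": -0.3, "linear": [-0.035, 0.1, 0], "delta_rot": [0, 0, 0]},
    {"gripper": -0.3, "linear": [-0.035, 0.148, 0], "delta_rot": [0, 0, 0]},
    {"gripper": -0.3, "linear": [-0.035, 0.148, 0], "delta_rot": [0, 0, 0]},
    {"gripper": -0.3, "linear": [-0.035, 0.148, 0], "delta_rot": [0, 0, 0]},
  ],
)

```text
clock: 4.8
position: [0.4984, 0.2867, 0.1998]
ee_rot: [-0.0, 0.677, 0.736, -0.001]
contact_force: [0.3, -0.4, 0.5]
width: 0.0555
gripper_force: 0.0
```

```bash
python3 - <<'E'
from h import *
s=get_state();print(s['position'],s['ee_rot'],s['contact_force'],s['width'])
t,s=grab('top'),grab('side')
c=lambda d,x,y,w,h,W,H:cv2.resize(d['pixels'][y:y+h,x:x+w],(W,H),interpolation=cv2.INTER_CUBIC)
a=np.hstack([c(t,300,140,80,60,400,300),c(s,310,170,80,60,400,300)])
b=np.hstack([c(t,170,165,80,60,400,300),c(s,210,110,80,60,400,300)])
cv2.imwrite('pics/crop4.png',np.vstack([a,b]))
E
```

```text
[0.49841505 0.28670031 0.19976267] [-8.99266534e-05  6.76507726e-01  7.36435340e-01 -5.27379578e-04] [ 0.33412875 -0.44433256  0.51732865] 0.055523939979365056
```

View pics/crop4.png

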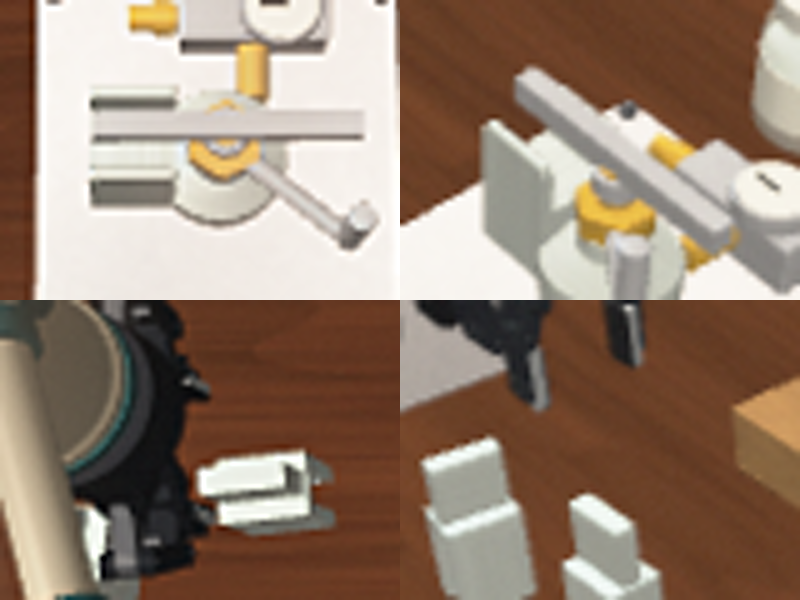

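The bar lies in line over the pocket; both ends are at crop row ~123, which is what the yaw predicts. The gripper's fingers straddle keeper B's rib. Going down to grasp.

send_rows(
  increments=[
    {"gripper": -0.3, "linear": [0, 0.001, -0.04], "delta_rot": [0, 0, 0]},
    {"gripper": -0.3, "linear": [0, 0.001, -0.08], "delta_rot": [0, 0, 0]},
    {"gripper": -0.3, "linear": [0, 0.001, -0.11], "delta_rot": [0, 0, 0]},
    {"gripper": -0.3, "linear": [0, 0.001, -0.123], "delta_rot": [0, 0, 0]},
    {"gripper": 1, "linear": [0, 0.001, -0.123], "delta_rot": [0, 0, 0]},
    {"gripper": 1, "linear": [0, 0.001, -0.123], "delta_rot": [0, 0, 0]},
    {"gripper": 1, "linear": [0, 0.001, -0.123], "delta_rot": [0, 0, 0]},
    {"gripper": 1, "linear": [0, 0.001, -0.123], "delta_rot": [0, 0, 0]},
  ],
  newtons=50,
)

```text
clock: 5.7
position: [0.5006, 0.2868, 0.0792]
ee_rot: [0.001, 0.678, 0.735, 0.002]
contact_force: [0.6, -0.4, 2.8]
width: 0.0135
gripper_force: 51.9
```

send_rows(
  increments=[
    {"gripper": 1, "linear": [0, 0, 0], "delta_rot": [0, 0, 0]},
    {"gripper": 1, "linear": [0, 0, 0.02], "delta_rot": [0, 0, 0]},
    {"gripper": 1, "linear": [0, 0, 0.06], "delta_rot": [0, 0, 0]},
    {"gripper": 1, "linear": [0, 0, 0.105], "delta_rot": [0, 0, 0]},
    {"gripper": 1, "linear": [0, 0, 0.135], "delta_rot": [0, 0, 0]},
    {"gripper": 1, "linear": [0, 0, 0.135], "delta_rot": [0, 0, 0]},
  ],
)

```text
clock: 6.3
position: [0.5013, 0.2878, 0.2172]
ee_rot: [0.002, 0.677, 0.736, 0.005]
contact_force: [0.9, 0.6, -2.5]
width: 0.0134
gripper_force: 51.3
```

```bash
python3 - <<'E'
from h import *
s=get_state();print(s['position'],s['ee_rot'],s['contact_force'],s['moment'],s['width'],s['gripper_force'])
t=load('top'); p=plane(t,300+362/5,140+218/5,.136)-[.5925,-.057,0]; print(p,np.hypot(*p[:2]),np.degrees(np.arctan2(p[1],p[0]))%360)
E
```

```text
[0.50129429 0.28783048 0.21719372] [0.00191667 0.67739283 0.73560482 0.00456427] [ 0.89022486  0.63691071 -2.52585827] [ 0.03185296 -0.10247182 -0.00010856] 0.013438947211419111 51.31425440311432
[-0.05991726 -0.06984332  0.136     ] 0.09202264278690339 229.3743326919103
```

send_rows(
  increments=[
    {"gripper": 1, "linear": [0.015, -0.046, 0.02], "delta_rot": [0, 0, -0.03]},
    {"gripper": 1, "linear": [0.03, -0.092, 0.02], "delta_rot": [0, 0, -0.06]},
    {"gripper": 1, "linear": [0.045, -0.138, 0.02], "delta_rot": [0, 0, -0.09]},
    {"gripper": 1, "linear": [0.06, -0.184, 0.02], "delta_rot": [0, 0, -0.106]},
    {"gripper": 1, "linear": [0.075, -0.23, 0.02], "delta_rot": [0, 0, -0.106]},
    {"gripper": 1, "linear": [0.088, -0.275, 0.02], "delta_rot": [0, 0, -0.106]},
    {"gripper": 1, "linear": [0.0925, -0.293, 0.02], "delta_rot": [0, 0, -0.106]},
    {"gripper": 1, "linear": [0.0925, -0.293, 0.02], "delta_rot": [0, 0, -0.106]},
  ],
)

```text
clock: 7.1
position: [0.5911, -0.0091, 0.2301]
ee_rot: [-0.001, 0.717, 0.697, -0.001]
contact_force: [0.2, -0.1, -3.4]
width: 0.013
gripper_force: 51.3
```

send_rows(
  increments=[
    {"gripper": 1, "linear": [0, 0, 0], "delta_rot": [0, 0, 0]},
    {"gripper": 1, "linear": [0, 0, 0], "delta_rot": [0, 0, 0]},
  ],
)

```text
clock: 7.3
position: [0.5906, -0.0048, 0.2315]
ee_rot: [-0.001, 0.715, 0.699, -0.0]
contact_force: [-0.6, -0.7, -2.5]
width: 0.0133
gripper_force: 51.3
```

```bash
python3 - <<'E'
from h import *
s=get_state();print(s['position'],s['ee_rot'],s['contact_force'],s['moment'],s['width'])
t,s=grab('top'),grab('side')
cv2.imwrite('pics/crop5.png',np.hstack([cv2.resize(d['pixels'][y:y+75,x:x+50],(400,600),interpolation=cv2.INTER_CUBIC) for d,x,y in((t,310,130),(s,315,150))]))
E
```

```text
[ 0.59059706 -0.00480643  0.23154355] [-1.12596218e-03  7.15052217e-01  6.99070115e-01 -1.82349240e-04] [-0.63555654 -0.66937204 -2.4963055 ] [-0.02643653  0.02533443 -0.04256618] 0.013296122891849421
```

View pics/crop5.png

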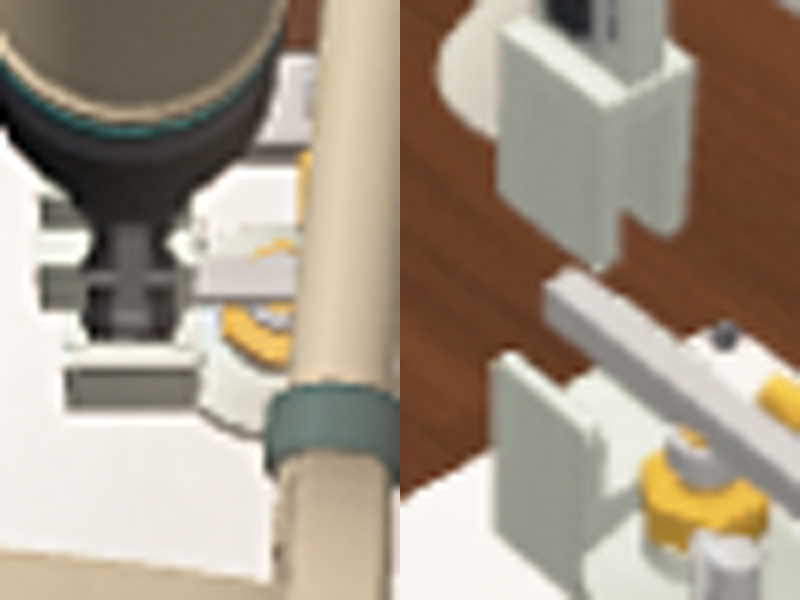

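The side crop shows the keeper upright above the bar. In the top crop its slab's −x edge is at row ~263 and its foot's −x edge at row ~310. I'll use these to check x independently.

```bash
python3 - <<'E'
from h import *
t=load('top')
f=lambda u,v:(310+(u-3.5)/8,130+(v-3.5)/8)
for r,z in((263,.2215),(310,.1525)): print(plane(t,*f(62,r),z)[0]+.018)
g=cv2.cvtColor(t['pixels'],cv2.COLOR_BGR2GRAY)
print(g[150:172,317], g[150:172,318])
for i in range(5): grab('side'); s=get_state(); print(s['position'].round(4), s['qpos'].round(4))
E
```

```text
0.590383885162783
0.5913973717059053
[ 26  19  24  96 183 110 110 101 143 248 237 242 244 132 108 113 112 105
 138 245 249 244] [ 27  25  19  34  95 106 111 103 144 248 238 244 247 138 110 115 114 106
 135 234 243 237]
[ 0.5911 -0.005   0.2323] [-1.2640e-01  2.9970e-01  1.4679e+00  4.0000e-04  1.3741e+00 -1.0440e-01]
[ 0.5912 -0.0052  0.2324] [-1.2660e-01  2.9970e-01  1.4677e+00  2.0000e-04  1.3741e+00 -1.0450e-01]
[ 0.5913 -0.0054  0.2325] [-1.2690e-01  2.9980e-01  1.4675e+00  2.0000e-04  1.3741e+00 -1.0460e-01]
[ 0.5914 -0.0056  0.2325] [-1.2720e-01  2.9980e-01  1.4674e+00  1.0000e-04  1.3741e+00 -1.0450e-01]
[ 0.5914 -0.0058  0.2325] [-0.1275  0.2999  1.4673  0.      1.3741 -0.1046]
```

send_rows(
  increments=[
    {"gripper": 1, "linear": [0.0022, 0, 0], "delta_rot": [0, 0, 0]},
    {"gripper": 1, "linear": [0.0022, 0.0005, -0.01], "delta_rot": [0, 0, 0]},
    {"gripper": 1, "linear": [0.0022, 0.0005, -0.02], "delta_rot": [0, 0, 0]},
    {"gripper": 1, "linear": [0.0022, 0.0005, -0.03], "delta_rot": [0, 0, 0]},
    {"gripper": 1, "linear": [0.0022, 0.0005, -0.038], "delta_rot": [0, 0, 0]},
    {"gripper": 1, "linear": [0.0022, 0.0005, -0.046], "delta_rot": [0, 0, 0]},
    {"gripper": 1, "linear": [0.0022, 0.0005, -0.052], "delta_rot": [0, 0, 0]},
    {"gripper": 1, "linear": [0.0022, 0.0005, -0.052], "delta_rot": [0, 0, 0]},
  ],
)

```text
clock: 8.45
position: [0.5931, -0.006, 0.1791]
ee_rot: [-0.001, 0.716, 0.699, -0.001]
contact_force: [0.3, -0.5, -3.0]
width: 0.013
gripper_force: 51.2
```

```bash
python3 - <<'E'
from h import *
s=get_state();print(s['position'],s['ee_rot'],s['contact_force'],s['moment'],s['width'])
t=grab('side')
E
```

```text
[ 0.59305394 -0.00596893  0.17910032] [-8.35523411e-04  7.15560681e-01  6.98549769e-01 -6.59073926e-04] [ 0.29863131 -0.51252832 -3.01209513] [ 0.00700572  0.01133313 -0.04878627] 0.012973821223676
```

send_rows(
  increments=[
    {"gripper": 1, "linear": [0.0004, 0, -0.004], "delta_rot": [0, 0, 0]},
    {"gripper": 1, "linear": [0.0004, 0, -0.008], "delta_rot": [0, 0, 0]},
    {"gripper": 1, "linear": [0.0004, 0, -0.012], "delta_rot": [0, 0, 0]},
    {"gripper": 1, "linear": [0.0004, 0, -0.015], "delta_rot": [0, 0, 0]},
    {"gripper": 1, "linear": [0.0004, 0, -0.015], "delta_rot": [0, 0, 0]},
  ],
)

```text
clock: 9.0
position: [0.5937, -0.006, 0.1647]
ee_rot: [-0.0, 0.716, 0.699, -0.0]
contact_force: [-0.0, 0.2, -2.7]
width: 0.0131
gripper_force: 51.3
```

Underside is at about 0.086, already below the ear tops, with no contact. Continuing down.

send_rows(
  increments=[
    {"gripper": 1, "linear": [0, 0, -0.005], "delta_rot": [0, 0, 0]},
    {"gripper": 1, "linear": [0, 0, -0.01], "delta_rot": [0, 0, 0]},
    {"gripper": 1, "linear": [0, 0, -0.015], "delta_rot": [0, 0, 0]},
    {"gripper": 1, "linear": [0, 0, -0.019], "delta_rot": [0, 0, 0]},
    {"gripper": 1, "linear": [0, 0, -0.022], "delta_rot": [0, 0, 0]},
    {"gripper": 1, "linear": [0, 0, -0.025], "delta_rot": [0, 0, 0]},
  ],
)

```text
clock: 9.6
position: [0.5942, -0.006, 0.14]
ee_rot: [0.0, 0.716, 0.699, 0.0]
contact_force: [-1.3, 0.7, -3.0]
width: 0.0135
gripper_force: 51.3
```

```bash
python3 - <<'E'
from h import *
s=get_state();print(s['position'],s['ee_rot'],s['contact_force'],s['moment'],s['width'])
E
```

```text
[ 0.59415004 -0.00603167  0.14002235] [1.34841986e-05 7.15544658e-01 6.98566992e-01 1.60308504e-05] [-1.32665783  0.66996762 -2.97529113] [0.01014891 0.03740605 0.05377397] 0.013532177348092438
```

send_rows(
  increments=[
    {"gripper": 1, "linear": [0, 0, -0.002], "delta_rot": [0, 0, 0]},
    {"gripper": 1, "linear": [0, 0, -0.003], "delta_rot": [0, 0, 0]},
    {"gripper": 1, "linear": [0, 0, -0.003], "delta_rot": [0, 0, 0]},
  ],
)

```text
clock: 9.9
position: [0.5942, -0.006, 0.1392]
ee_rot: [0.001, 0.715, 0.699, 0.0]
contact_force: [-3.3, -0.7, 5.1]
width: 0.0134
gripper_force: 52.6
```

Contact at underside z≈0.060, so the keeper is seated. I'll release it and go to the pin, at about (0.533,−0.127).

send_rows(
  increments=[
    {"gripper": -0.3, "linear": [0, 0, 0.002], "delta_rot": [0, 0, 0]},
    {"gripper": -0.3, "linear": [0, 0, 0.002], "delta_rot": [0, 0, 0]},
    {"gripper": -0.3, "linear": [0, 0, 0.002], "delta_rot": [0, 0, 0]},
    {"gripper": -0.3, "linear": [0, 0, 0.05], "delta_rot": [0, 0, 0]},
    {"gripper": -0.3, "linear": [0, 0, 0.09], "delta_rot": [0, 0, -0.14]},
    {"gripper": -0.3, "linear": [-0.02, -0.04, 0.09], "delta_rot": [0, 0, -0.28]},
    {"gripper": -0.3, "linear": [-0.04, -0.08, 0.09], "delta_rot": [0, 0, -0.42]},
    {"gripper": -0.3, "linear": [-0.061, -0.121, 0.09], "delta_rot": [0, 0, -0.56]},
  ],
  newtons=30,
)

```text
clock: 10.7
position: [0.5328, -0.1279, 0.2277]
ee_rot: [0.001, 0.882, 0.472, 0.0]
contact_force: [-0.2, -0.0, 0.1]
width: 0.0556
gripper_force: 0.0
```

send_rows(
  increments=[
    {"gripper": -0.3, "linear": [0, 0, 0], "delta_rot": [0, 0, -0.127]},
    {"gripper": -0.3, "linear": [0, 0, 0], "delta_rot": [0, 0, -0.127]},
    {"gripper": -0.3, "linear": [0, 0, 0], "delta_rot": [0, 0, -0.127]},
  ],
)

```text
clock: 11.0
position: [0.5333, -0.1269, 0.2273]
ee_rot: [-0.0, 0.908, 0.418, 0.0]
contact_force: [0.7, 0.8, -0.2]
width: 0.0554
gripper_force: 0.0
```

```bash
python3 - <<'E'
from h import *
s=get_state();print(s['position'],s['ee_rot'],s['contact_force'],s['width'])
q=s['ee_rot'];print(np.degrees(np.arctan2(2*q[2]**2-1,2*q[1]*q[2])))
t,s=grab('top'),grab('side')
cv2.imwrite('pics/crop6.png',np.hstack([cv2.resize(d['pixels'][y:y+75,x:x+50],(400,600),interpolation=cv2.INTER_CUBIC) for d,x,y in((t,310,135),(s,320,150))]))
E
```

```text
[ 0.53333632 -0.1268667   0.22725636] [-8.61929039e-05  9.08478421e-01  4.17931698e-01  2.18545946e-04] [ 0.70094902  0.8328794  -0.24190352] 0.05544354705624188
-40.591849694365585
```

View pics/crop6.png

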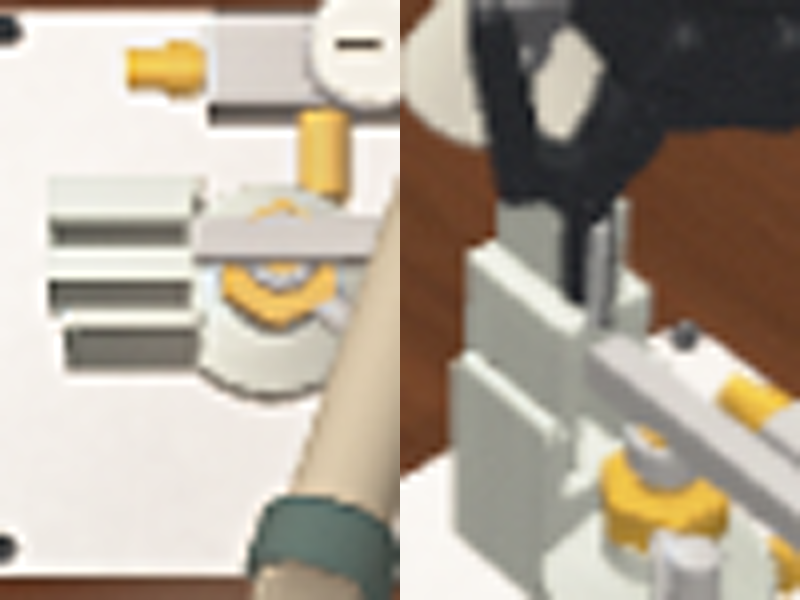

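The keeper sits down between the ears, straddling the bar. The gripper is over the pin, so I'll go down and close on it.

send_rows(
  increments=[
    {"gripper": -0.3, "linear": [-0.0007, 0, -0.045], "delta_rot": [0, 0, 0]},
    {"gripper": -0.3, "linear": [-0.0007, 0, -0.08], "delta_rot": [0, 0, 0]},
    {"gripper": -0.3, "linear": [-0.0007, 0, -0.11], "delta_rot": [0, 0, 0]},
    {"gripper": -0.3, "linear": [-0.0007, 0, -0.129], "delta_rot": [0, 0, 0]},
    {"gripper": 1, "linear": [-0.0007, 0, -0.129], "delta_rot": [0, 0, 0]},
    {"gripper": 1, "linear": [-0.0007, 0, -0.129], "delta_rot": [0, 0, 0]},
    {"gripper": 1, "linear": [-0.0007, 0, -0.129], "delta_rot": [0, 0, 0]},
    {"gripper": 1, "linear": [-0.0007, 0, -0.129], "delta_rot": [0, 0, 0]},
  ],
)

```text
clock: 11.9
position: [0.5338, -0.1271, 0.0996]
ee_rot: [0.001, 0.909, 0.417, 0.001]
contact_force: [1.5, 0.5, -0.9]
width: 0.0154
gripper_force: 29.4
```

```bash
python3 - <<'E'
from h import *
s=get_state();print(s['position'],s['ee_rot'],s['contact_force'],s['width'],s['gripper_force'])
p=s['position'][:2]-[.5925,-.057]; r=np.hypot(*p); a=np.arctan2(p[1],p[0]); print(r,np.degrees(a)%360)
for k in range(1,17):
    b=a-k*np.radians(4.6); print(k,round(-k*np.radians(4.6),3),(.0905*np.array([np.cos(b),np.sin(b)])-p).round(4))
E
```

```text
[ 0.53379861 -0.12709406  0.09960266] [0.00106427 0.90890192 0.41700646 0.00133313] [ 1.51011045  0.54216581 -0.92261633] 0.01535223717819694 29.44618195295334
0.09142773063876705 230.05497315768042
1 -0.08 [-0.0048  0.0056]
2 -0.161 [-0.0097  0.0109]
3 -0.241 [-0.0143  0.0166]
4 -0.321 [-0.0183  0.0226]
5 -0.401 [-0.0219  0.0289]
6 -0.482 [-0.0249  0.0355]
7 -0.562 [-0.0274  0.0423]
8 -0.642 [-0.0294  0.0493]
9 -0.723 [-0.0308  0.0565]
10 -0.803 [-0.0316  0.0637]
11 -0.883 [-0.0318  0.071 ]
12 -0.963 [-0.0314  0.0782]
13 -1.044 [-0.0305  0.0854]
14 -1.124 [-0.029   0.0925]
15 -1.204 [-0.0269  0.0995]
16 -1.285 [-0.0243  0.1062]
```

send_rows(
  increments=[
    {"gripper": 1, "linear": [-0.0048, 0.0056, 0], "delta_rot": [0, 0, -0.08]},
    {"gripper": 1, "linear": [-0.0097, 0.0109, 0], "delta_rot": [0, 0, -0.161]},
    {"gripper": 1, "linear": [-0.0143, 0.0166, 0], "delta_rot": [0, 0, -0.241]},
    {"gripper": 1, "linear": [-0.0183, 0.0226, 0], "delta_rot": [0, 0, -0.321]},
    {"gripper": 1, "linear": [-0.0219, 0.0289, 0], "delta_rot": [0, 0, -0.401]},
    {"gripper": 1, "linear": [-0.0249, 0.0355, 0], "delta_rot": [0, 0, -0.482]},
    {"gripper": 1, "linear": [-0.0274, 0.0423, 0], "delta_rot": [0, 0, -0.562]},
    {"gripper": 1, "linear": [-0.0294, 0.0493, 0], "delta_rot": [0, 0, -0.642]},
  ],
)

```text
clock: 12.7
position: [0.5043, -0.0782, 0.0996]
ee_rot: [0.001, 0.994, 0.107, 0.002]
contact_force: [1.9, -0.3, -1.8]
width: 0.0153
gripper_force: 29.4
```

send_rows(
  increments=[
    {"gripper": 1, "linear": [-0.0014, 0.0072, 0], "delta_rot": [0, 0, -0.081]},
    {"gripper": 1, "linear": [-0.0022, 0.0144, 0], "delta_rot": [0, 0, -0.161]},
    {"gripper": 1, "linear": [-0.0024, 0.0217, 0], "delta_rot": [0, 0, -0.241]},
    {"gripper": 1, "linear": [-0.002, 0.0289, 0], "delta_rot": [0, 0, -0.321]},
    {"gripper": 1, "linear": [-0.0011, 0.0361, 0], "delta_rot": [0, 0, -0.402]},
  ],
)

```text
clock: 13.2
position: [0.5033, -0.0421, 0.0996]
ee_rot: [0.001, 0.996, -0.093, 0.002]
contact_force: [2.1, -1.0, -2.0]
width: 0.0149
gripper_force: 29.4
```

```bash
cat > a.py <<'E'
from h import *
s=get_state();print(s['position'],s['contact_force'],s['moment'],s['width'],s['gripper_force'])
q=s['ee_rot'];print('yaw',np.degrees(np.arctan2(2*q[2]**2-1,2*q[1]*q[2])))
p=s['position'][:2]-[.5925,-.057]; r=np.hypot(*p); a=np.degrees(np.arctan2(p[1],p[0]))%360; print(r,a,'needs to reach about 154')
E
python3 a.py
```

```text
[ 0.50333788 -0.04205667  0.09957635] [ 2.10444872 -0.95396279 -1.98195945] [-0.20537756 -0.30174653  0.23211528] 0.01490598829026705 29.365794360637665
yaw -100.68958399386551
0.09040568211516853 170.48580610548035 needs to reach about 154
```

send_rows(
  increments=[
    {"gripper": 1, "linear": [0.0015, 0.0071, 0], "delta_rot": [0, 0, -0.08]},
    {"gripper": 1, "linear": [0.0036, 0.0141, 0], "delta_rot": [0, 0, -0.16]},
    {"gripper": 1, "linear": [0.0046, 0.0175, 0], "delta_rot": [0, 0, -0.2]},
    {"gripper": 1, "linear": [0.0046, 0.0175, 0], "delta_rot": [0, 0, -0.2]},
  ],
)

```text
clock: 13.6
position: [0.5084, -0.0243, 0.0995]
ee_rot: [0.0, 0.982, -0.19, 0.002]
contact_force: [3.2, 0.4, 0.1]
width: 0.0147
gripper_force: 29.5
```

```bash
python3 a.py; python3 - <<'E'
from h import *
t,s=grab('top'),grab('side')
cv2.imwrite('pics/crop7.png',np.hstack([cv2.resize(d['pixels'][y:y+75,x:x+50],(400,600),interpolation=cv2.INTER_CUBIC) for d,x,y in((t,325,135),(s,340,160))]))
E
```

```text
[ 0.50835626 -0.02431115  0.09953393] [3.23008016 0.40206843 0.07474684] [-0.05772793 -0.29815831  0.101489  ] 0.014706780743498142 29.4883731007576
yaw -111.95555785743018
0.0902703149399018 158.76943852456267 needs to reach about 154
```

View pics/crop7.png

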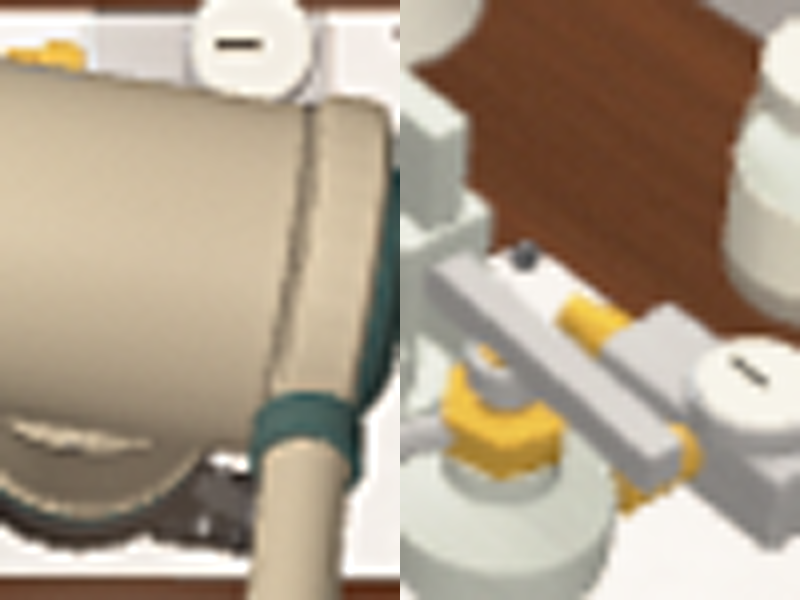

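send_rows(
  increments=[
    {"gripper": 1, "linear": [0.0012, 0.003, 0], "delta_rot": [0, 0, -0.03]},
    {"gripper": 1, "linear": [0.0025, 0.006, 0], "delta_rot": [0, 0, -0.06]},
    {"gripper": 1, "linear": [0.0025, 0.006, 0], "delta_rot": [0, 0, -0.06]},
  ],
)

```text
clock: 14.0
position: [0.5103, -0.0195, 0.0995]
ee_rot: [0.001, 0.976, -0.22, 0.002]
contact_force: [3.0, -4.3, 3.1]
width: 0.0151
gripper_force: 29.8
```

```bash
python3 a.py
```

```text
[ 0.51031531 -0.01951903  0.09946978] [ 3.01099332 -4.34247057  3.08769276] [-0.61927072 -0.25405973  0.02993283] 0.01506587020055482 29.84612077474594
yaw -115.37482972887737
0.09032799251255337 155.48427161185018 needs to reach about 154
```

send_rows(
  increments=[
    {"gripper": 1, "linear": [0.0015, 0.003, 0], "delta_rot": [0, 0, -0.03]},
    {"gripper": 1, "linear": [0.003, 0.006, 0], "delta_rot": [0, 0, -0.05]},
    {"gripper": 1, "linear": [0.003, 0.006, 0], "delta_rot": [0, 0, -0.05]},
  ],
)

```text
clock: 14.3
position: [0.5112, -0.0176, 0.0993]
ee_rot: [0.005, 0.97, -0.242, 0.001]
contact_force: [-3.1, -17.8, 5.1]
width: 0.0155
gripper_force: 31.1
```

```bash
python3 a.py
```

```text
[ 0.5112447  -0.01755225  0.09934888] [ -3.08835383 -17.81294571   5.14331246] [-2.24315755  0.34362568  0.21302689] 0.015494082540481494 31.107554733753204
yaw -118.0429247367049
0.09032468609266577 154.10439515369237 needs to reach about 154
```

The nut has hit its firm stop: 18 N, pin at 154.1°, against 159.65° for tight with the screw at 0. So the bar has taken up its 0.1 rad of play clockwise. The nut's friction is higher than the screw's, so easing the pin back 5.5° will recentre the bar while the nut stays tight.

send_rows(
  increments=[
    {"gripper": 1, "linear": [-0.002, -0.0045, 0], "delta_rot": [0, 0, 0.03]},
    {"gripper": 1, "linear": [-0.0035, -0.008, 0], "delta_rot": [0, 0, 0.06]},
    {"gripper": 1, "linear": [-0.005, -0.011, 0], "delta_rot": [0, 0, 0.09]},
    {"gripper": 1, "linear": [-0.0061, -0.0133, 0], "delta_rot": [0, 0, 0.11]},
    {"gripper": 1, "linear": [-0.0061, -0.0133, 0], "delta_rot": [0, 0, 0.11]},
  ],
)

```text
clock: 14.8
position: [0.5078, -0.026, 0.0994]
ee_rot: [-0.0, 0.982, -0.191, 0.002]
contact_force: [5.3, -0.4, 5.2]
width: 0.0154
gripper_force: 30.2
```

```bash
python3 a.py
```

```text
[ 0.50776016 -0.02597477  0.09942075] [ 5.2823484  -0.39040025  5.15112555] [-0.15655598 -0.7266187   0.13725744] 0.015446904193602699 30.210431814193726
yaw -112.00963789519243
0.09024082354516201 159.8911451870675 needs to reach about 154
```

send_rows(
  increments=[
    {"gripper": -0.3, "linear": [0, 0, 0], "delta_rot": [0, 0, 0]},
    {"gripper": -0.3, "linear": [0, 0, 0], "delta_rot": [0, 0, 0]},
    {"gripper": -0.3, "linear": [0, 0, 0], "delta_rot": [0, 0, 0]},
    {"gripper": -0.3, "linear": [0, 0, 0.05], "delta_rot": [0, 0, 0]},
    {"gripper": -0.3, "linear": [0, 0, 0.1], "delta_rot": [0, 0, 0.14]},
    {"gripper": -0.3, "linear": [0, 0, 0.135], "delta_rot": [0, 0, 0.28]},
    {"gripper": -0.3, "linear": [0.02, 0.005, 0.135], "delta_rot": [0, 0, 0.42]},
    {"gripper": -0.3, "linear": [0.04, 0.01, 0.135], "delta_rot": [0, 0, 0.56]},
  ],
)

```text
clock: 15.6
position: [0.5459, -0.0152, 0.2348]
ee_rot: [0.0, 0.996, 0.09, 0.001]
contact_force: [0.0, -0.5, -0.2]
width: 0.0556
gripper_force: 0.0
```

send_rows(
  increments=[
    {"gripper": -0.3, "linear": [0, 0, 0], "delta_rot": [0, 0, 0.14]},
    {"gripper": -0.3, "linear": [0, 0, 0], "delta_rot": [0, 0, 0.28]},
    {"gripper": -0.3, "linear": [0, 0, 0], "delta_rot": [0, 0, 0.42]},
    {"gripper": -0.3, "linear": [0, 0, 0], "delta_rot": [0, 0, 0.56]},
    {"gripper": -0.3, "linear": [0, 0, 0], "delta_rot": [0, 0, 0.7]},
    {"gripper": -0.3, "linear": [0, 0, 0], "delta_rot": [0, 0, 0.84]},
    {"gripper": -0.3, "linear": [0.02, 0.005, 0], "delta_rot": [0, 0, 0.98]},
    {"gripper": -0.3, "linear": [0.046, 0.01, 0], "delta_rot": [0, 0, 1.12]},
  ],
)

```text
clock: 16.4
position: [0.5905, -0.0051, 0.233]
ee_rot: [-0.001, 0.796, 0.606, -0.001]
contact_force: [0.4, -0.9, 0.3]
width: 0.0553
gripper_force: 0.0
```

send_rows(
  increments=[
    {"gripper": -0.3, "linear": [0, 0, 0], "delta_rot": [0, 0, 0.14]},
    {"gripper": -0.3, "linear": [0, 0, 0], "delta_rot": [0, 0, 0.253]},
    {"gripper": -0.3, "linear": [0, 0, 0], "delta_rot": [0, 0, 0.253]},
    {"gripper": -0.3, "linear": [0, 0, 0], "delta_rot": [0, 0, 0.253]},
  ],
)

```text
clock: 16.8
position: [0.5912, -0.0052, 0.2327]
ee_rot: [-0.001, 0.716, 0.698, -0.001]
contact_force: [-0.2, 0.2, -0.4]
width: 0.0559
gripper_force: 0.0
```

```bash
python3 a.py
```

```text
[ 0.59123509 -0.00524735  0.2327333 ] [-0.16365323  0.20068004 -0.42624559] [ 0.03500295 -0.02052318  0.02725769] 0.05594840571483283 0.0
yaw -1.3919194239558128
0.05176810159707501 91.40011495420917 needs to reach about 154
```

send_rows(
  increments=[
    {"gripper": -0.3, "linear": [0.003, -0.0005, -0.03], "delta_rot": [0, 0, 0]},
    {"gripper": -0.3, "linear": [0.003, -0.0005, -0.06], "delta_rot": [0, 0, 0]},
    {"gripper": -0.3, "linear": [0.003, -0.0005, -0.08], "delta_rot": [0, 0, 0]},
    {"gripper": -0.3, "linear": [0.003, -0.0005, -0.093], "delta_rot": [0, 0, 0]},
    {"gripper": 1, "linear": [0.003, -0.0005, -0.093], "delta_rot": [0, 0, 0]},
    {"gripper": 1, "linear": [0.003, -0.0005, -0.093], "delta_rot": [0, 0, 0]},
    {"gripper": 1, "linear": [0.003, -0.0005, -0.093], "delta_rot": [0, 0, 0]},
    {"gripper": 1, "linear": [0.003, -0.0005, -0.093], "delta_rot": [0, 0, 0]},
  ],
  newtons=50,
)

```text
clock: 17.6
position: [0.5956, -0.006, 0.1415]
ee_rot: [0.001, 0.715, 0.699, 0.001]
contact_force: [-0.3, 0.2, 0.3]
width: 0.0129
gripper_force: 52.8
```

send_rows(
  increments=[
    {"gripper": 1, "linear": [0, 0, 0.006], "delta_rot": [0, 0, 0]},
    {"gripper": 1, "linear": [0, 0, 0.012], "delta_rot": [0, 0, 0]},
    {"gripper": 1, "linear": [0, 0, 0.018], "delta_rot": [0, 0, 0]},
  ],
)

```text
clock: 17.9
position: [0.5949, -0.0059, 0.159]
ee_rot: [0.0, 0.715, 0.699, 0.0]
contact_force: [-0.0, -0.4, -3.3]
width: 0.0133
gripper_force: 52.1
```

```bash
python3 a.py
```

```text
[ 0.59492773 -0.00591985  0.15895026] [-0.03283458 -0.37691145 -3.27493941] [-0.00329026  0.00785823 -0.05158807] 0.013254361489453083 52.079452872276306
yaw -1.264162585408519
0.05113780828869772 87.27890385257848 needs to reach about 154
```

send_rows(
  increments=[
    {"gripper": 1, "linear": [0, 0, 0.03], "delta_rot": [0, 0, 0]},
    {"gripper": 1, "linear": [0, 0, 0.065], "delta_rot": [0, 0, 0]},
    {"gripper": 1, "linear": [0, 0, 0.1], "delta_rot": [0, 0, 0]},
    {"gripper": 1, "linear": [-0.01, -0.035, 0.1], "delta_rot": [0, 0, 0]},
    {"gripper": 1, "linear": [-0.022, -0.075, 0.1], "delta_rot": [0, 0, 0]},
    {"gripper": 1, "linear": [-0.036, -0.12, 0.1], "delta_rot": [0, 0, 0]},
    {"gripper": 1, "linear": [-0.05, -0.165, 0.1], "delta_rot": [0, 0, 0]},
    {"gripper": 1, "linear": [-0.064, -0.21, 0.1], "delta_rot": [0, 0, 0]},
  ],
)

```text
clock: 18.7
position: [0.5302, -0.2173, 0.259]
ee_rot: [0.0, 0.715, 0.699, 0.0]
contact_force: [0.8, -0.9, -3.0]
width: 0.013
gripper_force: 52.2
```

send_rows(
  increments=[
    {"gripper": 1, "linear": [-0.014, -0.045, 0], "delta_rot": [0, 0, 0]},
    {"gripper": 1, "linear": [-0.025, -0.08, -0.02], "delta_rot": [0, 0, 0]},
    {"gripper": 1, "linear": [-0.025, -0.085, -0.06], "delta_rot": [0, 0, 0]},
    {"gripper": 1, "linear": [-0.025, -0.085, -0.1], "delta_rot": [0, 0, 0]},
    {"gripper": 1, "linear": [-0.025, -0.085, -0.135], "delta_rot": [0, 0, 0]},
    {"gripper": 1, "linear": [-0.025, -0.085, -0.155], "delta_rot": [0, 0, 0]},
    {"gripper": 1, "linear": [-0.025, -0.085, -0.16], "delta_rot": [0, 0, 0]},
  ],
)

```text
clock: 19.4
position: [0.5042, -0.2998, 0.0958]
ee_rot: [-0.003, 0.715, 0.699, -0.0]
contact_force: [-0.5, -0.0, -3.0]
width: 0.0132
gripper_force: 52.0
```

```bash
python3 a.py
```

```text
[ 0.50424344 -0.29980257  0.0958038 ] [-0.45687484 -0.00735945 -2.96211736] [ 0.03825588  0.06972789 -0.02653193] 0.013228317814789016 52.041088342666626
yaw -1.2762522834405257
0.25834532849149655 250.02424795486465 needs to reach about 154
```

send_rows(
  increments=[
    {"gripper": 1, "linear": [0, 0, -0.004], "delta_rot": [0, 0, 0]},
    {"gripper": 1, "linear": [0, 0, -0.008], "delta_rot": [0, 0, 0]},
    {"gripper": 1, "linear": [0, 0, -0.01], "delta_rot": [0, 0, 0]},
    {"gripper": 1, "linear": [0, 0, -0.01], "delta_rot": [0, 0, 0]},
  ],
)

```text
clock: 19.8
position: [0.5063, -0.3011, 0.0891]
ee_rot: [0.001, 0.715, 0.699, 0.0]
contact_force: [0.1, 0.0, -2.9]
width: 0.0129
gripper_force: 52.1
```

send_rows(
  increments=[
    {"gripper": 1, "linear": [0, 0, -0.0015], "delta_rot": [0, 0, 0]},
    {"gripper": 1, "linear": [0, 0, -0.003], "delta_rot": [0, 0, 0]},
    {"gripper": 1, "linear": [0, 0, -0.0045], "delta_rot": [0, 0, 0]},
    {"gripper": 1, "linear": [0, 0, -0.0045], "delta_rot": [0, 0, 0]},
  ],
)

```text
clock: 20.2
position: [0.5062, -0.3012, 0.0855]
ee_rot: [0.001, 0.715, 0.699, 0.0]
contact_force: [-1.4, 0.7, 6.0]
width: 0.0133
gripper_force: 53.6
```

Contact with the tray floor (force went from −3 to +6 N). Releasing, then lifting and backing away to get a clear view.

send_rows(
  increments=[
    {"gripper": 1, "linear": [0, 0, 0.001], "delta_rot": [0, 0, 0]},
    {"gripper": -0.3, "linear": [0, 0, 0.001], "delta_rot": [0, 0, 0]},
    {"gripper": -0.3, "linear": [0, 0, 0.001], "delta_rot": [0, 0, 0]},
    {"gripper": -0.3, "linear": [0, 0, 0.001], "delta_rot": [0, 0, 0]},
    {"gripper": -0.3, "linear": [0, 0, 0.04], "delta_rot": [0, 0, 0]},
    {"gripper": -0.3, "linear": [0, 0, 0.09], "delta_rot": [0, 0, 0]},
    {"gripper": -0.3, "linear": [0, 0, 0.14], "delta_rot": [0, 0, 0]},
    {"gripper": -0.3, "linear": [-0.05, 0, 0.16], "delta_rot": [0, 0, 0]},
  ],
)

```text
clock: 21.0
position: [0.4656, -0.3039, 0.2478]
ee_rot: [0.007, 0.714, 0.7, 0.001]
contact_force: [-0.8, -1.4, 1.0]
width: 0.0556
gripper_force: 0.0
```

send_rows(
  increments=[
    {"gripper": -0.3, "linear": [-0.05, 0, 0], "delta_rot": [0, 0, 0]},
    {"gripper": -0.3, "linear": [-0.1, 0, 0], "delta_rot": [0, 0, 0]},
    {"gripper": -0.3, "linear": [-0.15, 0, 0], "delta_rot": [0, 0, 0]},
    {"gripper": -0.3, "linear": [-0.17, 0, 0], "delta_rot": [0, 0, 0]},
  ],
)

```text
clock: 21.4
position: [0.2858, -0.2997, 0.2424]
ee_rot: [-0.001, 0.715, 0.699, -0.001]
contact_force: [1.1, -0.3, -0.0]
width: 0.0554
gripper_force: 0.0
```

```bash
python3 a.py; python3 - <<'E'
from h import *
t,s=grab('top'),grab('side')
cv2.imwrite('pics/crop8.png',np.hstack([cv2.resize(d['pixels'][y:y+h,x:x+w],(400,600),interpolation=cv2.INTER_CUBIC) for d,x,y,w,h in((t,310,140,60,90),(s,310,160,80,120))]))
# pin & bar in top view, crop centred
cv2.imwrite('pics/all.png',np.hstack([cv2.resize(t['pixels'],(400,250)),cv2.resize(s['pixels'],(400,250))]))
E
```

```text
[ 0.28575877 -0.29966042  0.24243866] [ 1.14037372 -0.2996176  -0.01968877] [-0.06859788 -0.03529926  0.01094646] 0.05536217521202577 0.0
yaw -1.3593121920447824
0.39111923766318774 218.34722633558675 needs to reach about 154
```

View pics/crop8.png

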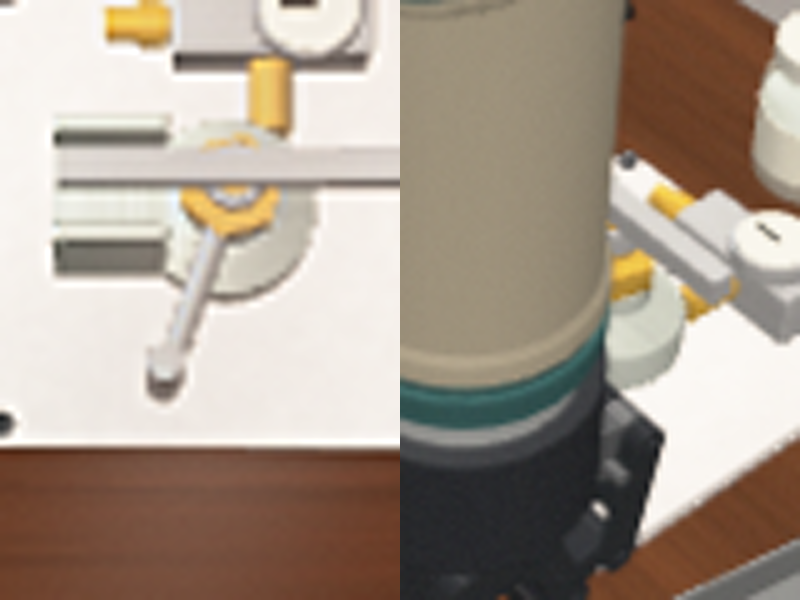

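The bar is in line over the pocket (both ends at crop row ~165), and the pin top is at about (163,358). That was my tenth picture, so the keeper will be checked by numbers after moving the arm out of the side camera's view.

send_rows(
  increments=[
    {"gripper": -0.3, "linear": [0, 0.05, 0.02], "delta_rot": [0, 0, 0]},
    {"gripper": -0.3, "linear": [0, 0.1, 0.04], "delta_rot": [0, 0, 0]},
    {"gripper": -0.3, "linear": [0, 0.15, 0.05], "delta_rot": [0, 0, 0]},
    {"gripper": -0.3, "linear": [0, 0.2, 0.05], "delta_rot": [0, 0, 0]},
    {"gripper": -0.3, "linear": [0, 0.25, 0.05], "delta_rot": [0, 0, 0]},
    {"gripper": -0.3, "linear": [0, 0.3, 0.05], "delta_rot": [0, 0, 0]},
    {"gripper": -0.3, "linear": [0, 0.35, 0.05], "delta_rot": [0, 0, 0]},
    {"gripper": -0.3, "linear": [0, 0.4, 0.05], "delta_rot": [0, 0, 0]},
  ],
)

```text
clock: 22.3
position: [0.29, 0.0934, 0.293]
ee_rot: [0.001, 0.715, 0.699, 0.001]
contact_force: [1.8, 0.7, 1.0]
width: 0.0558
gripper_force: 0.0
```

send_rows(
  increments=[
    {"gripper": -0.3, "linear": [0, 0.05, 0], "delta_rot": [0, 0, 0]},
    {"gripper": -0.3, "linear": [0, 0.1, 0], "delta_rot": [0, 0, 0]},
    {"gripper": -0.3, "linear": [0, 0.1, 0], "delta_rot": [0, 0, 0]},
  ],
)

```text
clock: 22.6
position: [0.2888, 0.1981, 0.2926]
ee_rot: [-0.002, 0.71, 0.704, 0.002]
contact_force: [0.8, -0.7, 0.0]
width: 0.0552
gripper_force: 0.0
```

```bash
python3 - <<'E'
from h import *
t,s=grab('top'),grab('side'); print(get_state()['position'])
p=plane(t,334.4,193.7,.136)-[.5925,-.057,0]; print('pin',np.hypot(*p[:2]),np.degrees(np.arctan2(p[1],p[0]))%360)
P=[.506,-.301]
for n,d in(('top',t),('side',s)):
    g=d['pixels'].astype(int); 
    top,bot=proj(d,[[*P,.114],[*P,.004]])
    m=((g.min(2)>165)).astype(np.uint8); x0,y0=(top-45).astype(int); 
    m[:, :]=m*(np.arange(640)[None]>x0)*(np.arange(640)[None]<x0+90)*(np.arange(400)[:,None]>y0)*(np.arange(400)[:,None]<y0+100)
    k,l,st,c=cv2.connectedComponentsWithStats(m)
    print(n,'expect top/bottom px',top.round(),bot.round(),'rib ends',proj(d,[[P[0],P[1]+.023,.114],[P[0],P[1]-.023,.114]]).round()); print([(st[i].tolist(),c[i].round(1).tolist()) for i in range(1,k) if st[i,4]>15])
    u,v=int(top[0]),int(top[1]); print(g[v-12:v+30:2,u-14:u+16:2].min(2))
E
```

```text
[0.2893823  0.19268972 0.29226787]
pin 0.09062909478173842 159.66587575340003
top expect top/bottom px [437. 193.] [425. 199.] rib ends [[428. 194.]
 [445. 193.]]
[([461, 149, 15, 8, 53], [468.4, 151.6]), ([421, 190, 23, 13, 222], [431.1, 195.7])]
[[136 135 134 135 136 134 134 135 135 137 141 143 123  98  68]
 [135 135 136 136 135 134 134 135 134 134 134 135 134 136 137]
 [135 137 136 136 136 135 135 136 134 134 134 134 134 134 134]
 [135 135 135 135 136 134 136 135 135 134 134 134 135 134 134]
 [142 138 139 139 138 138 139 138 139 133 133 134 133 133 135]
 [241 234 230 233 231 232 230 231 230 150 155 129 134 134 135]
 [237 179 190 229 228 228 227 227 227 228 230 123 133 135 134]
 [211 155 196 234 233 233 232 232 231 232 236 122 135 135 134]
 [210 147 115 111 110 111 111 112 111 115 127 130 135 135 133]
 [220 212 213 213 212 213 214 214 216 133 135 135 135 136 136]
 [232 236 236 235 235 234 234 233 237 151 134 135 136 135 135]
 [125 121 122 118 120 119 119 117 126 130 135 135 135 135 136]
 [105 104 104 103 102 104 122 138 136 135 136 136 135 136 136]
 [134 136 137 135 137 137 136 136
[... 1352 characters left out ...]
4  87]
 [227 220 157 143 144 143 143 143 146 172 165 149 108  84  83]
 [222 226 223 169 143 144 143 142 141 146 151 145 140  97  84]
 [152 222 226 222 174 144 142 142 143 147 149 191 145 135  92]
 [144 148 221 226 223 188 141 142 141 148 149 222 178 142 138]
 [141 145 149 209 226 223 186 142 144 148 190 170 144 143 142]
 [142 142 145 143 202 226 224 201 145 198 165 150 142 141 141]
 [142 142 142 146 145 189 226 223 197 153 143 148 141 141 141]
 [142 144 141 144 144 146 188 194 152 140 145 145 140 141 140]
 [142 142 141 143 144 142 146 150 141 139 149 142 141 141 142]
 [142 143 141 143 143 139 145 148 141 140 149 141 142 141 142]
 [142 141 142 144 141 143 147 145 140 142 145 142 141 141 140]]
```

In both views the keeper's rib top is where an upright keeper in the tray should be: side (402,278) against an expected (404,278). The pin is at 159.7°, which is tight with the screw at 0, and the robot touches nothing.

```bash
python3 -c "
from rig import sign_off; print(sign_off())"
```

```text
the job is handed in; nothing more can be done
None
```

The job is handed in: the T-bar is at its setting, the nut is tight against its stop, and the keeper is standing upright in the larger grey tray, all checked in the camera images before sign-off; it took about 23 s of the 72 s.

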